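# Put the drilling kit back in its cut-out holders

### The arm

A 6-joint arm with a two-finger parallel gripper is mounted at the origin on the work surface. World frame = base frame: x ahead of the robot, y to its left, z up, the work surface at z = 0. Lengths are in m, angles in rad, forces in N, time in s.
With the tool pointing down it reaches from about 0.4 to 0.825 m from the base axis. Payload 7 kg.
Tool frame: the origin (TCP) lies at the very end of the fingers, on their centre line; the grasp point (between the pads) lies 19 mm behind it (bot.pinch_z is the distance from the TCP to the grasp point, in m); z points along the fingers, y is the line along which they close (so a half turn about z gives the same grasp; the last joint's range is limited). The gripper opens to 88 mm and grips with 3 to 60 N. Pads are 19 mm wide; open, the fingers measure 130 mm over their backs; the gripper's body (78 mm by 193 mm) begins 47 mm behind the grasp point.
Start: joints at [-0.853, 0.359, 0.012, 0, -1.224, -0.288], TCP at [0.281, -0.614, 0.227] pointing down, gripper open.
Joint ranges: [-3.07, 3.07], [-1.43, 2.12], [-1.02, 1.25], [-3.03, 1.67], [-3.05, -0], [-3.03, 3.03]. Speed limits (rad/s): [2.39, 2.39, 3.01, 3.14, 3.14, 3.14].

### API

Orientations are given as a unit quaternion [x, y, z, w].
In Python, from rig import bot, viewer, spot_in, pinpoint gives the robot as it stands. The module is installed in compiled form; this text tells all that it offers. Calls block until the motion is done:
- bot.move_ptp(position, orientation): joint-space move of the TCP to a pose.
- bot.line_to(position, max_speed=0.15, orientation=None, max_force=None): straight line of the TCP; orientation=None keeps the orientation; max_speed is the mean speed in m/s. With max_force (N) it stops when the force on the tool has changed by that much, and returns True; else False.
- bot.goto_joints(angles): joint-space move.
- bot.set_gripper(opening, squeeze=None): finger opening in m; squeeze is the grip in N (None keeps the last); returns when the fingers have stopped.
- bot.dwell(seconds).
- bot.ik(position, orientation): joint angles nearest the present ones, or None.
- bot.state(): the state.
- viewer.get_image(name): name is "scene" or "side" or "wrist"; returns a dict with "image" (480x640x3 uint8, red, green, blue), "depth" (480x640 float32, m along the optical axis (not along the pixel's ray), 0 where there is no reading), "fx", "fy", "cx", "cy" (pixels), "world_to_cam" (4x4, takes a point from world to camera coordinates). Camera axes: x right, y down, z forward; pixel columns grow to the right and rows downward; lengths in m; the calibration is good to about 2 mm. A picture is of the moment at which its call begins.
A pose or a line that the arm cannot do raises bot.IKError and nothing moves.
- bot.finish_job(): hands the job in; it is judged then, once.
Trained networks look in a picture, given as the dict that the camera call returned (one of the last four; its "shot" number tells which), for a name from the list of things; names that differ only in an ending like _2 or _b are one class to them, and where a whole thing is asked for, a point or a joint stands for the part that bears it (a point fixed in the world has none). Each returns a list of dicts, best first, with "conf" (0 to 1); they miss things now and then, are a little off and sometimes report something else, mostly with a low value. They report only what shows in the picture. A call takes as long as a camera call. They do not tell look-alikes from the thing itself.
- spot_in(label, picture): "point" ([x, y, z] in m, in world coordinates, good to about 4 mm: the middle of the surface that is visible of it).
- pinpoint(label, picture): "point" ([x, y, z] in m, in world coordinates, good to about 4 mm: a listed point, or the origin of a listed thing).
The state is a dict: "clock": time; "q": joint angles; "qd": joint speeds; "joint_torque": joint torques, N m; "eef_pos": TCP position; "tcp_rot": TCP orientation; "force": force on the tool from outside, world axes, zero at the start; "moment": the same for the moment, N m; "opening": finger opening in m; "gripper_force": force on a finger pad.
Only numpy, scipy, OpenCV 4.12 (cv2) and the standard library are available. Lean on these libraries where they do the work, as an engineer would, in place of code of your own. Each camera call takes 0.05 s, during which the arm holds its last target. There are 200 camera calls.

### The job

Put the drilling kit away: set the large hole saw, the small hole saw, the drill battery and the L-shaped assembly square each into the plywood holder whose cut-out matches its shape and size, sitting upright and fully down on the floor of the recess. Leave the screw jar and the tape measure where they are.

Things in the scene. Friction and masses are not known exactly. Their poses are not given: they have to be found in the camera images.
- big_saw_mid (a point): Large hole saw standing on its teeth, shank up: dark steel drum 60 mm in diameter (63 over the teeth) and 35 mm high, on it a steel collar 21 mm in diameter and 8 mm high, then a hex shank 12 mm across its corners and 22 mm high; 65 mm tall in all, about 0.26 kg. The point is on its axis half-way up, 32.5 mm above its underside; z up. Can be gripped by the shank.
- small_saw_mid (a point): Small hole saw, the same but with a drum 35 mm in diameter (38 over the teeth), about 0.11 kg: drum 35 mm high, collar 8 mm, hex shank 12 mm across its corners and 22 mm high, 65 mm tall in all. The point is on its axis half-way up, 32.5 mm above its underside; z up.
- battery_mid (a point): Black drill battery: body 84 mm (x) by 58 mm (y) by 40 mm high, on top of it a centred slide rail 62 mm (x) by 34 mm (y) by 18 mm high; 58 mm tall in all, about 0.34 kg. The point is at its centre, 29 mm above its underside; x along its length, z up. May go in either way round.
- square_mid (a point): L-shaped aluminium assembly square lying flat, 30 mm thick, about 0.14 kg: two equal arms 26 mm wide, each 76 mm long measured on the outside. The point is at the middle of the corner (13 mm in from both outer edges), 15 mm above its underside; one arm runs from it 63 mm along its +x, the other 63 mm along its +y, z up. Its centre of mass is at x = y = 15 mm.
- big_saw_holder_floor (a point): Fixed plywood board 14 mm thick on the bench with a recess 8 mm deep (black rubber floor 6 mm above the bench). Board 100 x 100 mm, round recess 74 mm in diameter, for the large hole saw. The point is the centre of the recess floor; z up.
- small_saw_holder_floor (a point): Fixed plywood board 14 mm thick on the bench with a recess 8 mm deep (black rubber floor 6 mm above the bench). Board 100 x 100 mm, round recess 49 mm in diameter, for the small hole saw. The point is the centre of the recess floor; z up.
- battery_holder_floor (a point): Fixed plywood board 14 mm thick on the bench with a recess 8 mm deep (black rubber floor 6 mm above the bench). Board 124 x 98 mm, rectangular recess 100 mm (x) by 74 mm (y), for the battery. The point is the centre of the recess floor; x along its length, z up.
- square_holder_floor (a point): Fixed plywood board 14 mm thick on the bench with a recess 8 mm deep (black rubber floor 6 mm above the bench). Board 114 x 114 mm, L-shaped recess, arms 40 mm wide, 90 mm long outside, for the square. The point is on its floor at the middle of the corner; arms run 70 mm along its +x and +y, z up. The square lies right with its point over this one and its axes parallel with these.
- screw_jar_mid (a point): Amber glass screw jar with a steel lid, 56 mm in diameter and 55 mm tall, standing loose among the things; the point is at its centre, 27.5 mm up. Leave it alone.
- tape_measure_mid (a point): Yellow and black tape measure lying loose, about 66 x 60 mm and 36 mm tall; the point is at its centre, 18 mm up. Leave it alone.
There are look-alikes about, which are no part of the job. What is shaped like the part that bears small_saw_mid but blue or yellow is not meant.

How it is judged:
By the outcome, as a careful person would: the job done as asked, in the order asked, and still so for the second after the job is handed in, with the robot touching nothing.
It also fails if it takes over 115 s, if anything falls off the work surface, if the arm or the gripper's body presses on something with over 40 N, if the wrist force passes 120 N, or if a joint passes its speed limit or range.

## Working session

There is one attempt and no reset: what is moved stays moved. The work goes in short steps, each a Python script; the robot and the scene stay as the last script left them, time stands still between calls to the robot, and variables do not carry over. Pictures are saved under pics/ and viewed, at most 14 in all, crops included, and the job is handed in when it is done.

```bash
mkdir -p pics
cat > h.py <<'E'
import numpy as np, cv2
from rig import bot, viewer, spot_in, pinpoint
def snap(cam,fn=None):
    p=viewer.get_image(cam)
    if fn: cv2.imwrite('pics/'+fn,p['image'][:,:,::-1])
    return p
def px(p,pt):
    c=p['world_to_cam']@np.r_[pt,1]; return np.round([p['fx']*c[0]/c[2]+p['cx'],p['fy']*c[1]/c[2]+p['cy']]).astype(int)
def cloud(p):
    d=p['depth']; v,u=np.mgrid[:480,:640]
    c=np.stack([(u-p['cx'])/p['fx']*d,(v-p['cy'])/p['fy']*d,d,np.ones_like(d)],-1)
    w=c@np.linalg.inv(p['world_to_cam']).T
    w[d==0]=np.nan
    return w[...,:3]
E
python3 - <<'E'
from h import *
N=['big_saw_mid','small_saw_mid','battery_mid','square_mid','big_saw_holder_floor','small_saw_holder_floor','battery_holder_floor','square_holder_floor','screw_jar_mid','tape_measure_mid']
for cam in ['scene','side']:
    p=snap(cam,cam+'0.png'); np.save(cam+'0.npy',cloud(p))
    print(cam,np.round(np.linalg.inv(p['world_to_cam'])[:3,3],2))
    for n in N:
        print(n,[(np.round(d['point'],3).tolist(),round(d['conf'],2),px(p,d['point']).tolist()) for d in pinpoint(n,p)[:5]])
print(bot.state()['clock'])
E
```

```text
scene [ 1.24 -0.51  0.67]
big_saw_mid [([0.609, -0.298, 0.033], 0.69, [225, 320]), ([0.485, -0.082, 0.018], 0.63, [288, 251])]
small_saw_mid [([0.436, -0.208, 0.034], 0.94, [227, 256]), ([0.373, -0.259, 0.028], 0.87, [194, 253]), ([0.324, -0.325, 0.033], 0.57, [157, 251])]
battery_mid [([0.368, 0.26, 0.031], 0.73, [370, 182]), ([0.483, 0.443, 0.018], 0.47, [447, 182]), ([0.459, 0.106, 0.004], 0.41, [346, 223])]
square_mid [([0.484, -0.083, 0.014], 0.83, [287, 253])]
big_saw_holder_floor [([0.502, -0.44, 0.01], 0.57, [133, 328]), ([0.608, 0.294, 0.006], 0.56, [443, 224])]
small_saw_holder_floor [([0.462, 0.104, 0.002], 0.83, [346, 225])]
battery_holder_floor [([0.608, 0.296, 0.01], 0.86, [444, 222])]
square_holder_floor [([0.664, -0.129, 0.002], 0.76, [316, 310])]
screw_jar_mid [([0.672, 0.093, 0.03], 0.71, [402, 259])]
tape_measure_mid [([0.483, 0.443, 0.02], 0.71, [447, 181]), ([0.505, -0.444, 0.01], 0.41, [132, 330])]
side [-0.17  0.8   0.75]
big_saw_mid [([0.608, -0.298, 0.033], 0.97, [368, 196]), ([0.464, 0.108, 0.005], 0.5, [304, 300])]
small_saw_mid [([0.441, -0.21, 0.041], 0.76, [403, 229]), ([0.367, -0.253, 0.035], 0.56, [439, 235])]
battery_mid [([0.367, 0.257, 0.03], 0.7, [287, 351])]
square_mid [([0.484, -0.084, 0.014], 0.62, [354, 254])]
big_saw_holder_floor [([0.505, -0.439, 0.0], 0.88, [430, 200]), ([0.612, 0.292, 0.005], 0.5, [187, 312])]
small_saw_holder_floor [([0.468, 0.104, 0.005], 0.8, [304, 298])]
battery_holder_floor [([0.609, 0.294, 0.007], 0.6, [187, 312])]
square_holder_floor [([0.663, -0.124, 0.006], 0.81, [308, 223])]
screw_jar_mid [([0.665, 0.093, 0.028], 0.94, [243, 251])]
tape_measure_mid [([0.483, 0.45, 0.021], 0.9, [159, 382])]
1.1
```

View pics/scene0.png

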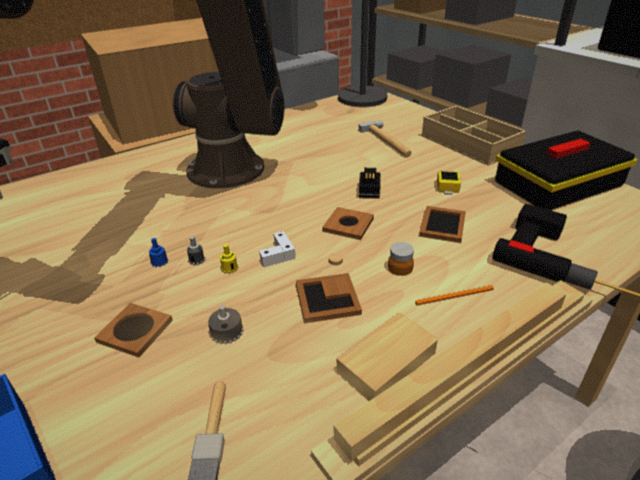

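View pics/side0.png

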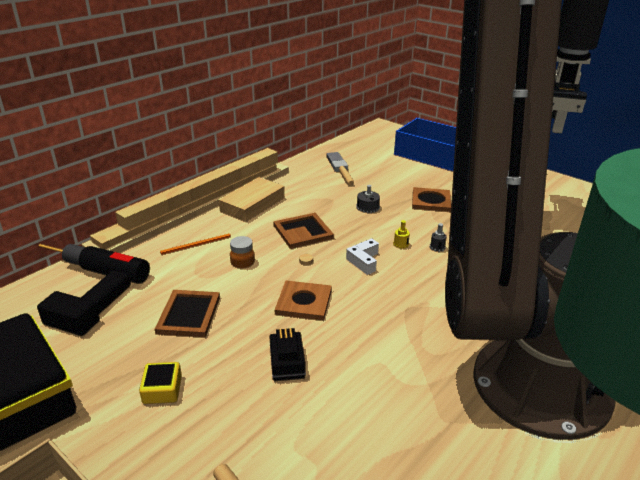

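The small saw could be confused with the blue saw at (157,251), the grey steel one at (194,253) and the yellow one at (227,258) in the scene picture. By the description it is the grey one. I'll fly over with the wrist camera to build a top-down map, and crop the saw there.

```bash
cat > fly.py <<'E'
from h import *
q=bot.state()['tcp_rot']; print(np.round(q,3))
X0,X1,Y0,Y1=.28,.74,-.52,.50   # map, 1 mm/px; row = X1-x, col = Y1-y
Z=np.full((460,1020),-1.); C=np.zeros((460,1020,3),np.uint8)
for i,(x,y) in enumerate([(.50,-.42),(.42,-.24),(.60,-.26),(.52,-.06),(.45,.16),(.5,.26)]):
    for z in (.30,.25,.2):
        try: bot.move_ptp([x,y,z],q); break
        except bot.IKError: print('ik',x,y,z)
    p=snap('wrist'); w=cloud(p)
    if i==1: cv2.imwrite('pics/wr1.png',p['image'][:,:,::-1])
    m=np.isfinite(w[...,2])&(w[...,2]<.1)
    print((x,y),np.round(np.nanmin(w[m],0),2),np.round(np.nanmax(w[m],0),2))
    P=w[m];c=p['image'][m]
    r=((X1-P[:,0])*1000).astype(int);k=((Y1-P[:,1])*1000).astype(int)
    ok=(r>=0)&(r<460)&(k>=0)&(k<1020)
    P,c,r,k=P[ok],c[ok],r[ok],k[ok]
    o=np.argsort(P[:,2]);P,c,r,k=P[o],c[o],r[o],k[o]
    up=P[:,2]>=Z[r,k]
    Z[r[up],k[up]]=P[up,2];C[r[up],k[up]]=c[up]
np.savez('map.npz',Z=Z,C=C)
cv2.imwrite('pics/map.png',cv2.resize(C[:,:,::-1],(800,361),interpolation=cv2.INTER_AREA))
print(bot.state()['clock'])
E
python3 fly.py
```

```text
[-0.213  0.977 -0.     0.   ]
(0.5, -0.42) [ 0.19 -0.81 -0.  ] [ 0.86 -0.01  0.08]
(0.42, -0.24) [ 0.11 -0.63 -0.  ] [0.8  0.17 0.07]
(0.6, -0.26) [ 0.29 -0.64 -0.62] [1.59 0.15 0.07]
(0.52, -0.06) [ 0.21 -0.44 -0.  ] [0.87 0.35 0.07]
(0.45, 0.16) [ 0.14 -0.23 -0.  ] [0.83 0.57 0.06]
(0.5, 0.26) [ 0.19 -0.13 -0.  ] [0.88 0.64 0.06]
6.4167
```

View pics/map.png

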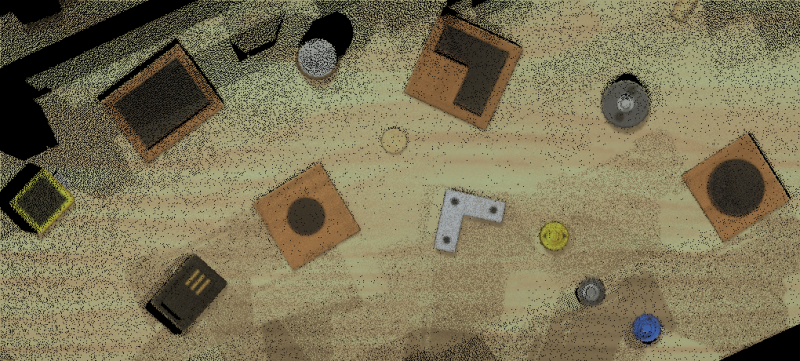

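View pics/wr1.png

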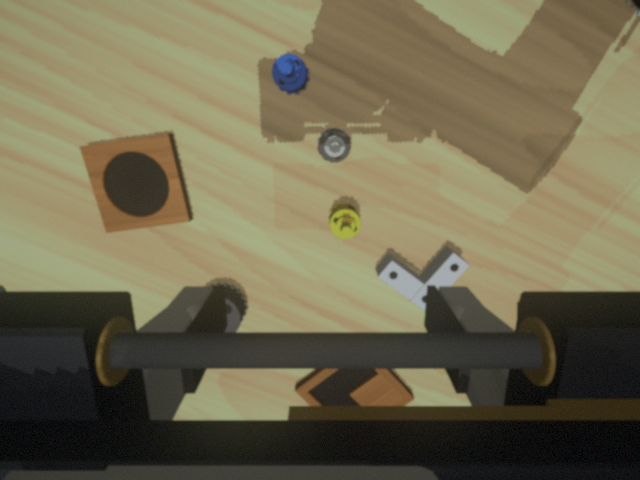

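The map shows everything. The grey steel small saw is at map (591,292), wrist (335,145), between the yellow and blue look-alikes. The L recess has its corner at the top right, around (507,48), and the L part's corner is at (452,195). Next I fit the poses from the height map.

```bash
cat > fit.py <<'E'
from h import *
d=np.load('map.npz');Z=d['Z'];C=d['C'].astype(int)
rr,kk=np.mgrid[:460,:1020]; X=.74-(rr+.5)/1000; Y=.50-(kk+.5)/1000
def rect(m,name):
    m=cv2.morphologyEx(m.astype(np.uint8),cv2.MORPH_CLOSE,np.ones((5,5)))
    m=cv2.morphologyEx(m,cv2.MORPH_OPEN,np.ones((5,5)))
    n,l,s,c=cv2.connectedComponentsWithStats(m); b=1+np.argmax(s[1:,4]); m=l==b
    P=np.c_[X[m],Y[m]].astype(np.float32)
    (cx,cy),(w,h),a=cv2.minAreaRect(P*1000)
    print(name,'c',np.round([cx,cy],1),'size',np.round([w,h],1),'ang_w',round(a,1),'mean',np.round(P.mean(0)*1000,1),'area',m.sum())
def near(x,y,r): return np.hypot(X-x,Y-y)<r
dark=C.sum(2)<200
for n,x,y,r in [('big_h',.503,-.44,.085),('small_h',.464,.105,.085),('bat_h',.609,.294,.095),('sq_h',.64,-.10,.095)]:
    rect(near(x,y,r)&(Z>.009)&(Z<.03),n+' board'); rect(near(x,y,r*.82)&(Z>.0)&(Z<.0105)&(C.max(2)<90),n+' recess')
rect(near(.608,-.298,.05)&(Z>.025),'big'); rect(near(.608,-.298,.015)&(Z>.055),'big shank')
rect(near(.370,-.256,.035)&(Z>.025),'small'); rect(near(.37,-.256,.012)&(Z>.055),'small shank')
rect(near(.368,.258,.07)&(Z>.03),'bat');rect(near(.368,.258,.07)&(Z>.051),'bat rail')
rect(near(.466,-.1,.09)&(Z>.022)&(Z<.04)&(C.min(2)>70),'sq');rect(near(.466,-.1,.06)&(Z>.022)&(Z<.04),'sq')
E
python3 fit.py
```

```text
big_h board c [ 500.9 -437.7] size [101.8 102.5] ang_w 32.6 mean [ 501.  -437.4] area 6089
big_h recess c [ 500.5 -438. ] size [72. 71.] ang_w -0.0 mean [ 500.9 -438.1] area 4113
small_h board c [464.1 109.3] size [101.5 102.5] ang_w 31.1 mean [464.1 109.4] area 8438
small_h recess c [464.  109.5] size [46. 47.] ang_w 90.0 mean [464.2 109.8] area 1788
bat_h board c [608.1 293.1] size [100.7 125. ] ang_w 36.7 mean [608.3 292.7] area 4974
bat_h recess c [609.8 294.3] size [ 73.4 100.6] ang_w 36.9 mean [609.2 293.6] area 6957
sq_h board c [650.8 -91. ] size [116.6 117.1] ang_w 65.2 mean [646.8 -83. ] area 7975
sq_h recess c [651.3 -91.1] size [90.8 91.2] ang_w 66.1 mean [ 654.9 -103.6] area 5216
big c [ 607.5 -297.5] size [60. 60.] ang_w 90.0 mean [ 607.4 -297.3] area 2905
big shank c [ 607.5 -297. ] size [11. 10.] ang_w 90.0 mean [ 607.5 -297.1] area 117
small c [ 367.5 -253.5] size [34. 34.] ang_w 90.0 mean [ 367.5 -253.7] area 979
small shank c [ 367.5 -253.5] size [10. 10.] ang_w 90.0 mean [ 367.5 -253.6] area 106
bat c [367.3 259.8] size [59.8 85.6] ang_w 48.0 mean [367.3 259.6] area 4939
bat rail c [367.1 259.7] size [35.4 63.5] ang_w 48.1 mean [367.1 259.7] area 2167
sq c [453.2 -99. ] size [79.  77.5] ang_w 77.3 mean [464.8 -91.1] area 3443
sq c [453.2 -98.7] size [79.6 77.4] ang_w 77.0 mean [464.9 -91.1] area 3548
```

```bash
cat > pp.py <<'E'
from h import *
from scipy.spatial.transform import Rotation as R
def down(deg):
    a=np.radians(deg); y=np.array([np.cos(a),np.sin(a),0]); z=np.array([0,0,-1.])
    return R.from_matrix(np.c_[np.cross(y,z),y,z]).as_quat()
def pickplace(src,sphi,dst,dphi,h,opening,squeeze,rel):
    """src,dst: xy of grasp; phi: closing-axis angles (deg); h: TCP above underside; rel: opening at release"""
    best=None
    for k in (0,180):
        j=[bot.ik([*s,.15],down(f+k)) for s,f in ((src,sphi),(dst,dphi))]
        if any(v is None for v in j): continue
        c=max(abs(v[5]) for v in j)
        if best is None or c<best[0]: best=(c,k)
    c,k=best; qs,qd=down(sphi+k),down(dphi+k); print('j6',round(c,2),'k',k)
    bot.set_gripper(opening,squeeze)
    bot.move_ptp([*src,.15],qs)
    hit=bot.line_to([*src,h],.12,max_force=15)
    print('down',hit,np.round(bot.state()['eef_pos'],4))
    bot.set_gripper(0,squeeze); s=bot.state(); print('grip',round(s['opening'],4),round(s['gripper_force'],1))
    bot.line_to([*src,.16],.15); s=bot.state(); print('lift',round(s['opening'],4),np.round(s['force'],1))
    bot.move_ptp([*dst,.16],qd)
    bot.line_to([*dst,h+.020],.15); bot.dwell(.2)
    hit=bot.line_to([*dst,h+.0055],.03,max_force=6); s=bot.state()
    print('placed',hit,np.round(s['eef_pos'],4),np.round(s['force'],1),round(s['opening'],4))
    bot.set_gripper(rel); bot.line_to([*dst,.15],.2); print('clock',bot.state()['clock'])
E
python3 - <<'E'
from pp import *
pickplace((.6075,-.2972),0,(.5008,-.4379),-20,.014,.088,30,.085)
p=snap('wrist'); snap('scene','s1.png'); w=cloud(p)
for p in (p,):
    for d in pinpoint('big_saw_mid',p)[:2]: print(d)
m=(np.hypot(w[...,0]-.5008,w[...,1]+.4379)<.04)&(w[...,2]>.06); print(m.sum(), w[m].mean(0) if m.any() else '', np.nanmax(w[m][:,2]) if m.any() else '')
E
```

```text
j6 0.17 k 180
down False [ 0.6081 -0.2974  0.0149]
grip 0.0594 30.0
lift 0.0596 [-0.5  0.3 -3.4]
placed True [ 0.5005 -0.4377  0.0201] [-0.6  0.6  4.7] 0.0597
clock 15.6
{'point': [0.4993, -0.4413, 0.04], 'conf': 0.85}
34740 [ 0.49106351 -0.46145062  0.24549724] 0.2614940289192604
```

Run:
```python
from pp import *
pickplace((.3675,-.2536),-42,(.4641,.1095),0,.014,.065,25,.065)
pickplace((.3672,.2597),48,(.6092,.2938),36.8,.014,.088,45,.085)
bot.move_ptp([.5,.1,.3],down(180)) if bot.ik([.5,.1,.3],down(180)) is not None else None
snap('scene','s2.png')
p=snap('wrist','w2.png'); w=cloud(p)
for n in ('small_saw_mid','battery_mid','square_mid'): print(n,[(np.round(d['point'],3),d['conf']) for d in pinpoint(n,p)])
```

```text
j6 0.65 k 180
down False [ 0.3679 -0.2538  0.0144]
grip 0.0344 25.0
lift 0.0342 [ 0.3  0.8 -1.1]
placed True [0.4639 0.1094 0.02  ] [-1.5  0.1  5.2] 0.0345
clock 24.875
j6 0.22 k 180
down False [0.3675 0.26   0.0145]
grip 0.0578 45.0
lift 0.0577 [-0.4  0.2 -3. ]
placed True [0.6089 0.2936 0.0202] [-0.5 -0.3  4.8] 0.058
clock 33.375
small_saw_mid [(array([0.465, 0.11 , 0.037]), 0.65)]
battery_mid []
square_mid [(array([ 0.486, -0.079,  0.013]), 0.81)]
```

View pics/s2.png

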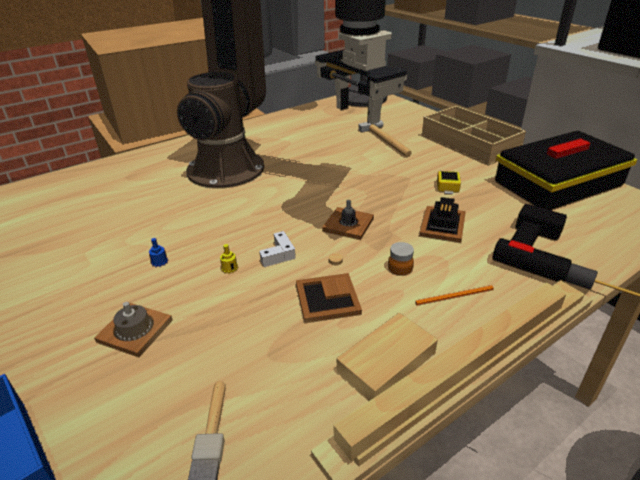

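The large saw (133,320), small saw (348,215) and battery (445,215) are all seated upright. The square goes next.

```bash
python3 - <<'E'
from pp import *
pickplace((.4568,-.0740),77.2,(.6747,-.0996),-24.3,.0115,.060,40,.055)
bot.move_ptp([.55,.0,.3],down(180))
E
sed -i "s/map\.npz/map2.npz/; s#pics/map.png#pics/map2.png#; s/wr1/wr2/" fly.py; python3 fly.py | tail -1
python3 - <<'E'
from h import *
d=np.load('map2.npz');Z=d['Z'];C=d['C'];o=[]
for x,y in [(.501,-.438),(.464,.1095),(.609,.294),(.651,-.091)]:
    r,k=int((.74-x)*1000),int((.5-y)*1000); s=(slice(max(r-60,0),r+60),slice(k-60,k+60))
    z=Z[s]; c=cv2.resize(C[s][:,:,::-1],(380,280) if 0 else (360,int(360*z.shape[0]/120))); c=cv2.copyMakeBorder(c,0,0,0,0,0) ; o.append(cv2.resize(c,(380,290)))
    print((x,y),[round(float(np.percentile(z[z>t],[10,90])[i]),4) for t in (.028,.055) if (z>t).any() for i in (0,1)])
cv2.imwrite('pics/fin.png',np.vstack([np.hstack(o[:2]),np.hstack(o[2:])]))
E
```

```text
j6 1.08 k 180
down False [ 0.4573 -0.0739  0.012 ]
grip 0.026 40.0
lift 0.0257 [-0.6  1.  -1.8]
placed True [ 0.6744 -0.0996  0.0176] [-0.6  0.7  5.2] 0.0259
clock 44.5667
51.175
(0.501, -0.438) [0.0402, 0.0488, 0.0698, 0.0722]
(0.464, 0.1095) [0.0403, 0.0671, 0.068, 0.0722]
(0.609, 0.294) [0.0447, 0.0648, 0.0631, 0.0651]
(0.651, -0.091) [0.0352, 0.0373]
```

View pics/fin.png

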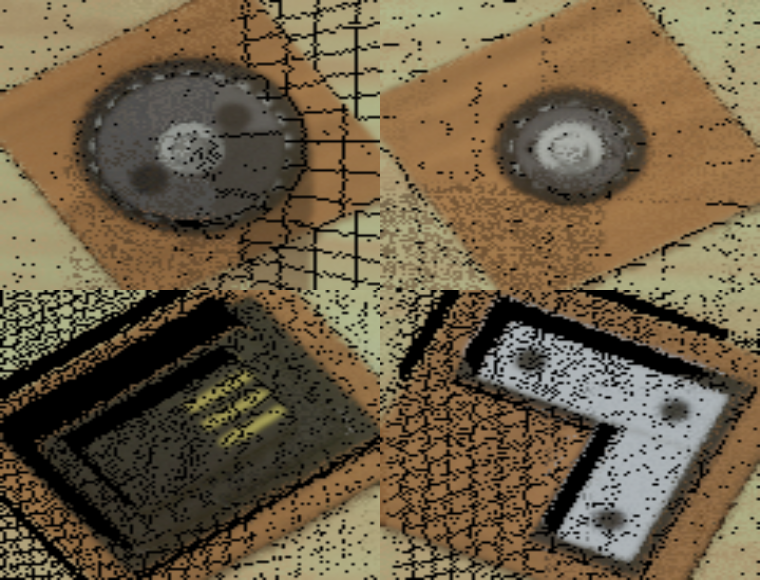

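All four parts are inside their recesses. Their tops are at 71, 71, 64 and 36 mm, which is what fully down on the floor should give. The arm is clear, so I'm handing in.

```bash
python3 -c "
from h import *
print(bot.finish_job())"
```

```text
the job is handed in; nothing more can be done
None
```

The job is handed in: both hole saws, the battery and the square sit upright and fully down in their matching holders at about 51 s on the clock, and I never touched the screw jar or the tape measure.

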